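# Unlock the laundry coin vault and open its drawer

## Robot

A 7-joint arm with a two-finger parallel gripper is mounted at the origin on the work surface. World frame = base frame: x ahead of the robot, y to its left, z up, the work surface at z = 0. Lengths are in m, angles in rad, forces in N, time in s.
With the tool pointing down it reaches from about 0.4 to 0.9 m from the base axis. Payload 5.6 kg.
Tool frame: the origin (TCP) lies midway between the tips of the shut fingers; the grasp point (between the pads) lies 19 mm behind it; y points along the fingers, z is the direction in which the jaws open and shut, and the axes are right-handed (so a half turn about y gives the same grasp; the last joint's range is limited). The gripper opens to 92 mm and grips with 3 to 60 N. Pads are 20 mm wide; open, the fingers measure 128 mm over their backs; the gripper's body (75 mm by 189 mm) begins 69 mm behind the grasp point.
Start: joints at [-1.387, 0.468, -0.012, 1.603, 0.006, 1.071, -0.056], TCP at [0.146, 0.633, 0.215] pointing down, gripper open.
Joint ranges: [-2.53, 2.53], [-0.31, 2.02], [-1.57, 1.55], [0.28, 2.44], [-1.29, 4.43], [0.15, 1.84], [-2.92, 2.92]. Speed limits (rad/s): [2.57, 2.57, 3.14, 3.14, 3.14, 3.14, 3.14].

## Interface

Orientations are given as a 3x3 rotation matrix whose columns are the frame's x, y, z axes.
In Python, from station import env, effector, solver, viewer, workorder, search_frame, tip_of gives the robot as it stands. Calls block until the motion is done:
- env.reach(position, orientation): joint-space move of the TCP to a pose.
- env.movel(position, frame=None, rate=0.15): straight line of the TCP; frame=None keeps the orientation; rate is the mean speed in m/s.
- env.goto_joints(angles): joint-space move.
- effector.release() and effector.grasp(squeeze=None): open the fingers fully, or close them until they stop; squeeze is the grip in N (None keeps the last).
- env.pause(seconds).
- solver.inverse_kinematics(position, orientation): joint angles nearest the present ones, or None.
- env.sense(): the state.
- viewer.read_camera(name): name is "scene" or "top"; returns (picture, depth): 384x512x3 uint8, red, green, blue; 384x512 float32, m along the optical axis (not along the pixel's ray), 0 where there is no reading.
- viewer.camera_info(name): a dict with "intrinsics" (3x3 intrinsics, pixels), "eye" and "rotation" of the camera in the world. Camera axes: x right, y up, looking along -z (the intrinsics and any distortion apply to the point x, -y, -z); pixel columns grow to the right and rows downward; lengths in m; the calibration is good to about 2 mm. A picture is of the moment at which its call begins. camera_info takes no time and is no camera call.
A pose or a line that the arm cannot do raises env.PlanningError and nothing moves.
- workorder.finish_job(): hands the job in, once; it reports no verdict.
Trained networks look in the newest picture that a camera, given by its name, has taken for a name from the list of things; names that differ only in an ending like _2 or _b are one class to them, and where a whole thing is asked for, a point or a joint stands for the part that bears it (a point fixed in the world has none). Each returns a list of dicts, best first, with "score" (0 to 1); they miss things now and then, are a little off and sometimes report something else, mostly with a low value. They report only what shows in the picture. A call takes as long as a camera call. They do not tell look-alikes from the thing itself.
- search_frame(camera, name): "at" ([x, y, z] in m, in world coordinates, good to about 4 mm: the middle of the surface that is visible of it).
- tip_of(camera, name): "at" ([x, y, z] in m, in world coordinates, good to about 4 mm: a listed point, or the origin of a listed thing).
The state is a dict: "t": time; "joint_positions": joint angles; "joint_velocities": joint speeds; "tau": joint torques, N m; "ee_pos": TCP position; "tcp_rot": TCP orientation; "wrist_force": force on the tool from outside, world axes, zero at the start; "moment": the same for the moment, N m; "gripper_width": finger opening in m.
Only numpy, scipy, OpenCV 4.12 (cv2) and the standard library are available. Lean on these libraries where they do the work, as an engineer would, in place of code of your own. Each camera call takes 0.05 s, during which the arm holds its last target.

## Task

Take the red key from the rack and push it fully home in the lock on top of the coin vault, then turn it clockwise as far as it goes. Slide the orange latch away from the lock as far as it goes, pull the coin drawer out to its stop, and leave the red key home and turned in the lock. Leave the blue key and everything else on the table where it is.

Things in the scene. Friction and masses are not known exactly. Their poses are not given: they have to be found in the camera images.
- coin_key: Red key, 99 mm tall, 0.12 kg, loose, upright in the rack. Origin: centre of the underside of its flange (38 x 24 x 6 mm). z up, x along the wide side of blade and grip, y through their thickness. Below the origin a plain steel blade 45 mm long, 16 mm wide, 6 mm thick, same both ways round. Above, a flat red grip 46 mm wide, 12 mm thick, z = 6 to 54 mm. Home in the lock, the flange rests on the lock face.
- other_key: The blue key, for another machine: like the red one but with a 25 mm wide blade, which does not fit this lock. It must stay in the rack. Origin and axes as for the red key. The two keys may stand in either place.
- key_rack: Dark wooden block 160 x 60 x 60 mm (x, y, z), fixed, origin at the centre of its underside, z up. Two pockets 52 mm deep in its top at x = -40 and +40 mm, 30 x 14 mm (x, y); each key stands with its flange on the rack top, its x along the rack's x. A key must rise 46 mm to come clear.
- vault: The coin vault: fixed navy steel box with grey top and front, 160 x 260 x 110 mm (x, y, z), origin at the centre of its underside, z up. -x: the drawer front with its handle. Lock at x = 35, y = 75 mm; orange latch tab at x = -10, y = -45 mm.
- lock_face (a point): Centre of the key slot's mouth on the brass lock face, 122 mm above the table, in a dark ring 71 mm across. Turns with the lock: x along the slot, z up. Slot 18.5 mm (x) by 8.5 mm (y), through, with a 4 mm bevelled lead-in. The key pushes down a sprung pin (under 1 N) over the last 8 mm; the lock cannot turn until the key is within about 2 mm of home.
- lock_barrel (a joint): Angle of the lock, rad: 0 locked (slot along the vault's x), grows clockwise seen from above to the stop at 1.22 (70 degrees). It turns against about 0.06 N m and stays where it is left. From about 0.9 the hidden bolt has let go of the latch.
- latch_tab (a point): Top centre of the orange latch tab on the vault's top, 148 mm above the table. Tab 14 mm (x) by 44 mm (y), standing 33 mm above a steel foot (34 mm by 60 mm, top 5 mm above the vault's top); x, y, z as the vault's.
- latch_slide (a joint): Travel of the latch along the vault's -y (away from the lock), m: 0 holding the drawer, stop at 0.036. About 2 N moves it, it stays where it is left; it is blocked until the key has been turned, and frees the drawer from about 0.018.
- drawer_handle (a point): Middle of the drawer's steel bar handle: round bar 12 mm thick, 100 mm long, along y, 78 mm above the table, its axis 48 mm out from the drawer front; x, y, z as the vault's.
- coin_drawer (a joint): Travel of the drawer along the vault's -x, m: 0 shut, stop at 0.095. About 3 N moves it and it stays where it is left; blocked until the latch has been slid.
- detergent: Blue detergent bottle, 68 mm across, 130 mm tall, upright; bystander. Origin under its centre.
- stain_jar: Amber jar, 76 mm across, 100 mm tall; bystander. Origin under its centre.
- pumpkin: Small orange toy pumpkin, 110 mm across, 85 mm tall; bystander. Origin under its centre.
- mug: White mug, 80 mm across, 90 mm tall; bystander. Origin under its centre.
- lint_brush: Brush with wooden handle, 200 mm long, lying; bystander.
- coin_tray: Grey open tray 100 x 160 x 40 mm; bystander. Origin under its centre.
Not all that is in view belongs to the job. What is meant by the coin_key is not black or brown, and is the smaller of those in its own colour.

How it is judged:
By the outcome, as a careful person would: the job done as asked, in the order asked, and still so for the second after the job is handed in, with the robot touching nothing.
It also fails if it takes over 72 s, if anything falls off the work surface, if the arm or the gripper's body presses on something with over 40 N, if the wrist force passes 120 N, or if a joint passes its speed limit or range.

## Working session

There is one attempt and no reset: what is moved stays moved. The work goes in short steps, each a Python script; the robot and the scene stay as the last script left them, time stands still between calls to the robot, and variables do not carry over. Pictures are saved under pics/ and viewed, and the job is handed in when it is done.

```bash
ls; mkdir -p pics
python3 - <<'E'
from station import env,effector,solver,viewer,workorder,search_frame,tip_of
import cv2,numpy as np
for c in ("scene","top"):
    p,d=viewer.read_camera(c); cv2.imwrite(f"pics/{c}0.png",p[:,:,::-1]); np.savez(f"{c}0.npz",p=p,d=d)
    i=viewer.camera_info(c); print(c,i)
    for n in ["coin_key","other_key","key_rack","vault","lock_face","latch_tab","drawer_handle"]:
        for f in (tip_of,search_frame):
            try: print(c,n,f.__name__,[(np.round(r["at"],3).tolist(),round(r["score"],2)) for r in f(c,n)])
            except Exception as e: print(n,e)
s=env.sense(); print(s["t"],s["ee_pos"],s["tcp_rot"])
E
```

```text
pics
scene {'intrinsics': array([[410.66487465,   0.        , 253.38538842],
       [  0.        , 410.66487465, 194.65298172],
       [  0.        ,   0.        ,   1.        ]]), 'eye': array([0.9991358 , 0.72762478, 1.05667746]), 'rotation': array([[-0.85071432, -0.39096578,  0.35132736],
       [ 0.52559566, -0.64018101,  0.56028339],
       [ 0.00586147,  0.66129724,  0.75010106]])}
scene coin_key call [([0.503, 0.43, 0.065], 0.74), ([0.405, 0.434, 0.062], 0.65), ([0.481, 0.311, 0.061], 0.6), ([0.352, 0.309, 0.048], 0.5)]
scene coin_key call [([0.36, 0.314, 0.07], 0.73), ([0.488, 0.317, 0.093], 0.67), ([0.512, 0.438, 0.114], 0.63), ([0.568, 0.296, 0.093], 0.63), ([0.414, 0.438, 0.104], 0.57), ([0.576, 0.075, 0.112], 0.5)]
scene other_key call [([0.565, 0.295, 0.062], 0.79)]
scene other_key call [([0.567, 0.298, 0.094], 0.61)]
scene key_rack call [([0.524, 0.303, -0.004], 0.6)]
scene key_rack call [([0.536, 0.319, 0.06], 0.63)]
scene vault call [([0.558, 0.038, -0.001], 0.72)]
scene vault call [([0.573, 0.075, 0.11], 0.84), ([0.605, 0.025, 0.132], 0.67)]
scene lock_face call [([0
[... 1186 characters left out ...]
6], 0.94)]
top vault call [([0.559, 0.038, -0.0], 0.9), ([0.533, -0.086, 0.08], 0.24)]
top vault call [([0.55, 0.035, 0.111], 0.69)]
top lock_face call [([0.492, 0.091, 0.122], 0.63), ([0.6, 0.021, 0.151], 0.59)]
top lock_face call [([0.693, -0.35, 0.063], 0.22)]
top latch_tab call [([0.602, 0.02, 0.149], 0.67)]
top latch_tab call [([0.598, 0.017, 0.115], 0.66), ([0.533, -0.07, 0.089], 0.59)]
top drawer_handle call [([0.536, -0.082, 0.082], 0.48)]
top drawer_handle call [([0.533, -0.071, 0.087], 0.72)]
1.5 [0.14616546 0.63335513 0.21459974] [[ 9.74375976e-01  9.18631338e-06  2.24925450e-01]
 [-2.24925450e-01  2.53540597e-05  9.74375975e-01]
 [ 3.24814977e-06 -1.00000000e+00  2.67706224e-05]]
```

View pics/scene0.png

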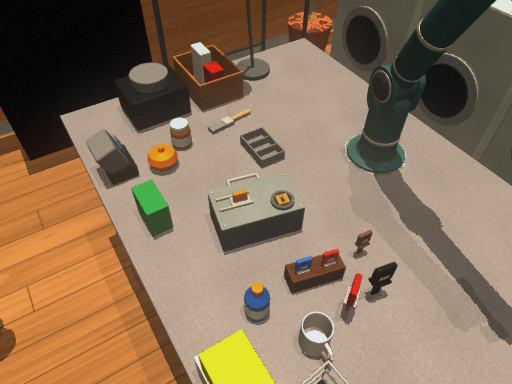

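View pics/top0.png

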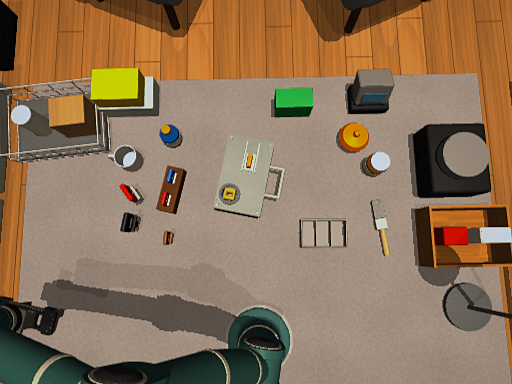

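Both cameras agree. The rack at about (315,272) in the scene view holds the blue key (303,265) and the red key (330,258). A larger red item, a black one and a brown one stand nearby as decoys. The vault is at (255,208), with its lock at (283,200), latch at (240,197) and handle on the far side. Next I'll refine the poses from depth.

```bash
cat > cam.py <<'E'
import numpy as np
from station import viewer
def cloud(c,d):
    i=viewer.camera_info(c);K=np.array(i["intrinsics"]);v,u=np.mgrid[:d.shape[0],:d.shape[1]]
    P=np.stack([(u-K[0,2])/K[0,0]*d,-(v-K[1,2])/K[1,1]*d,-d],-1)
    W=P@np.array(i["rotation"]).T+i["eye"]; W[d<=0]=np.nan; return W
E
python3 - <<'E'
import numpy as np,cv2
from cam import cloud
def rect(pts):
    r=cv2.minAreaRect((pts*1000).astype(np.float32)); return [np.round(x,1) for x in r]
for c in ("scene","top"):
    f=np.load(c+"0.npz");p,d=f["p"],f["d"];W=cloud(c,d);R,G,B=[p[...,k].astype(int) for k in range(3)]
    X,Y,Z=W[...,0],W[...,1],W[...,2]
    def lab(name,m):
        n,l,s,_=cv2.connectedComponentsWithStats(m.astype(np.uint8),connectivity=8)
        k=1+np.argmax(s[1:,4]);q=W[l==k]; print(c,name,len(q),rect(q[:,:2]),'mean',np.round(np.nanmean(q,0),4),'z',np.round(np.nanpercentile(q[:,2],[2,50,98]),4))
    near=lambda x,y,r:(np.hypot(X-x,Y-y)<r)
    lab('vaulttop',near(.558,.038,.2)&(abs(Z-.11)<.006))
    lab('racktop',near(.524,.3,.1)&(abs(Z-.06)<.006))
    lab('redkey top',near(.487,.309,.04)&(Z>.107)&(R>G+60))
    lab('redkey',near(.487,.309,.04)&(Z>.07)&(R>G+60))
    lab('bluekey',near(.565,.295,.04)&(Z>.07)&(B>R+40))
    lab('latch',near(.602,.02,.05)&(Z>.125))
    lab('latchtop',near(.602,.02,.05)&(abs(Z-.148)<.007))
    lab('lock',near(.492,.089,.045)&(Z>.117)&(Z<.13))
    lab('brass',near(.492,.089,.045)&(Z>.117)&(R>B+50))
    lab('handle',near(.535,-.08,.08)&(abs(Z-.08)<.012))
    u=p[...,::-1]
    for n,(x,y,z) in dict(rack=(.524,.3,.08),vault=(.56,.03,.11)).items():
        j=np.unravel_index(np.nanargmin(np.hypot(X-x,Y-y)),X.shape);a,b=j;h=32 if n=='rack' else 55
        cv2.imwrite(f'pics/{c}_{n}.png',cv2.resize(u[max(a-h,0):a+h,max(b-h,0):b+h],(560,560),interpolation=cv2.INTER_CUBIC))
a=cv2.imread('pics/scene_rack.png');
cv2.imwrite('pics/m.png',cv2.resize(np.vstack([np.hstack([cv2.imread(f'pics/{c}_{n}.png') for n in('rack','vault')]) for c in('scene','top')]),(600,600)))
E
```

```text
scene vaulttop 2871 [array([560.5,  37.8]), array([166.3, 262.1]), np.float64(77.9)] mean [0.5707 0.0398 0.1109] z [0.1066 0.1109 0.1149]
scene racktop 725 [array([523.8, 300.9]), array([ 62.4, 162.3]), np.float64(75.8)] mean [0.5333 0.3073 0.0607] z [0.0557 0.0607 0.065 ]
scene redkey top 71 [array([486.9, 310.4]), array([12. , 42.8]), np.float64(77.3)] mean [0.4874 0.3111 0.1131] z [0.1083 0.113  0.1175]
scene redkey 109 [array([487. , 310.9]), array([12.8, 42.6]), np.float64(79.9)] mean [0.4898 0.3119 0.1061] z [0.0761 0.112  0.1172]
scene bluekey 64 [array([564.1, 292.3]), array([11.1, 43.6]), np.float64(78.0)] mean [0.5647 0.2924 0.1136] z [0.1091 0.1137 0.1177]
scene latch 121 [array([602.7,  18.9]), array([17.5, 43.9]), np.float64(73.2)] mean [0.6037 0.0216 0.1414] z [0.1259 0.1438 0.1508]
scene latchtop 70 [array([602.6,  19. ]), array([17.4, 43.8]), np.float64(72.7)] mean [0.6036 0.0199 0.1472] z [0.142  0.1479 0.151 ]
scene lock 299 [array([496. ,  89.3]), array([71.7, 70.5]), np.float64(75.1)] mean [0.4959 0.0894 0.1214] z [0.1175 0.1215 0.1256]
scene brass 114 [array([494
[... 861 characters left out ...]
0.5638 0.2903 0.1093] z [0.0831 0.1132 0.1197]
top latch 66 [array([605. ,  18.7]), array([14. , 43.6]), np.float64(78.0)] mean [0.6035 0.0186 0.1473] z [0.128  0.1488 0.1542]
top latchtop 57 [array([605.,  19.]), array([13.5, 43.6]), np.float64(78.0)] mean [0.6044 0.019  0.1492] z [0.1444 0.1491 0.154 ]
top lock 278 [array([497.9,  90. ]), array([70.9, 68.6]), np.float64(89.6)] mean [0.4974 0.0886 0.1223] z [0.1176 0.1221 0.1277]
top brass 103 [array([497.6,  88.8]), array([36.4, 35.7]), np.float64(79.1)] mean [0.4977 0.0885 0.123 ] z [0.1179 0.1232 0.1278]
top handle 193 [array([540.8, -66.4]), array([ 53.2, 112.3]), np.float64(77.1)] mean [ 0.5381 -0.0748  0.0843] z [0.0786 0.0843 0.0894]
```

View pics/m.png

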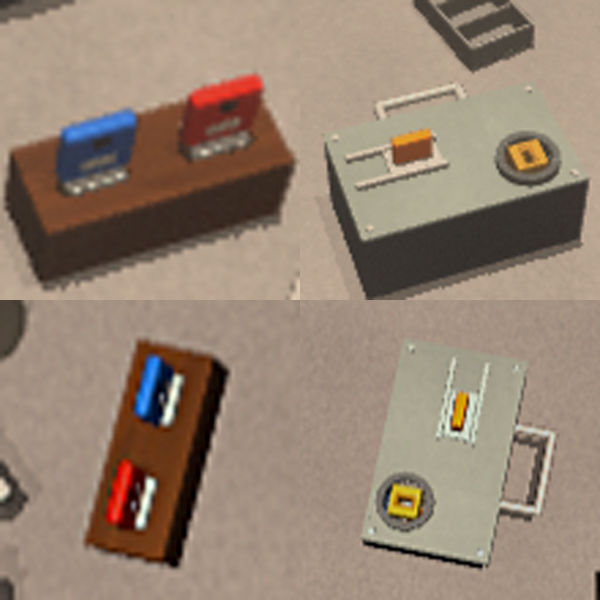

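```bash
cat > h.py <<'E'
import numpy as np
from station import *
from station import env,effector,solver,viewer,workorder,search_frame,tip_of
def R(phi): # tool y down, tool z at yaw phi(deg)
    a=np.radians(phi); z=np.array([np.cos(a),np.sin(a),0]); y=np.array([0,0,-1.]); return np.column_stack([np.cross(y,z),y,z])
VA=77.7
def vx(a=VA): return np.array([np.cos(np.radians(a)),np.sin(np.radians(a))])
def vy(a=VA): return np.array([-np.sin(np.radians(a)),np.cos(np.radians(a))])
E
python3 - <<'E'
from h import *
print(env.sense()["tcp_rot"].tolist()[0])
for n,p,phis in [("pick",[.4873,.3107,.076],[76,256]),("lift",[.4873,.3107,.2],[76,256]),("lock",[.497,.0892,.206],[167.7,-12.3]),("turned",[.497,.0892,.138],[97.7,-82.3]),
  ("latch",[.604,.019,.121],[77.7,257.7]),("drawer",[.54,-.064,.06],[167.7,-12.3]),("drawer2",[.52,-.157,.06],[167.7,-12.3])]:
    for f in phis:
        q=solver.inverse_kinematics(p,R(f)); print(n,f,None if q is None else np.round(q,2))
E
```

```text
[0.9743759757067626, 9.186313377144877e-06, 0.22492544960743324]
pick 76 [-0.72  0.52  0.13  1.89 -0.09  0.73  0.78]
pick 256 [-1.49  1.02  1.34  1.94 -1.1   1.19 -1.52]
lift 76 [-0.75  0.36  0.16  1.81 -0.07  0.98  0.76]
lift 256 [-1.53  0.74  1.35  1.85 -0.78  1.22 -1.74]
lock 167.7 [-0.4   0.23  0.18  1.97 -0.05  0.94  2.73]
lock -12.3 [-0.78  0.25  0.63  1.99 -0.18  0.95 -0.28]
turned 97.7 [-0.53  0.33  0.34  2.04 -0.15  0.79  1.6 ]
turned -82.3 [-0.91  0.41  0.82  2.06 -0.4   0.84 -1.29]
latch 77.7 [-0.42  0.52  0.44  1.82 -0.28  0.86  1.51]
latch 257.7 [-0.73  0.65  0.9   1.84 -0.62  0.96 -1.34]
drawer 167.7 [-0.83  1.02  1.34  2.03 -1.14  1.15 -2.32]
drawer -12.3 [-0.48  0.59  0.69  2.01 -0.56  0.74  0.34]
drawer2 167.7 [-0.66  1.02  1.34  2.03 -1.14  1.15 -2.15]
drawer2 -12.3 [-0.5   0.73  1.    2.02 -0.82  0.86  0.75]
```

Run:
```python
from h import *
k=np.array([.4873,.3107]); 
env.reach([*k,.21],R(76)); print(env.sense()["t"])
env.movel([*k,.077],rate=.1)
s=env.sense();print(s["t"],s["ee_pos"],s["wrist_force"])
effector.grasp(40); s=env.sense();print(s["t"],s["ee_pos"],s["gripper_width"],s["wrist_force"],s["moment"])
```

```text
3.2167
4.7 [0.4877082  0.31105271 0.07765081] [-0.49891667 -0.0730608   0.15845945]
5.8833 [0.48730894 0.31071133 0.07697029] 0.012166430894680082 [-0.24441714  0.23042041 -0.26966474] [ 0.01722399 -0.08821761 -0.04372994]
```

Run:
```python
from h import *
import cv2
from cam import cloud
k=np.array([.4873,.3107])
env.movel([*k,.14],rate=.08); env.movel([*k,.22],rate=.15)
env.reach([.497,.0892,.22],R(-12.3))
s=env.sense();print(s["t"],s["ee_pos"],s["gripper_width"],s["wrist_force"],s["moment"])
for c in ("scene","top"):
    p,d=viewer.read_camera(c);np.savez(c+"1.npz",p=p,d=d);W=cloud(c,d)
    m=(np.hypot(W[...,0]-.497,W[...,1]-.089)<.03)&(W[...,2]>.11)
    v,u=np.argwhere(m).mean(0).astype(int);h=55
    cv2.imwrite(f"pics/{c}1.png",cv2.resize(p[v-h:v+h,u-h:u+h,::-1],(560,560),interpolation=cv2.INTER_CUBIC)); print(c,u,v)
print(env.sense()["t"])
cv2.imwrite("pics/m1.png",cv2.resize(np.hstack([cv2.imread("pics/scene1.png"),cv2.imread("pics/top1.png")]),(800,400)))
```

```text
8.5167 [0.49675547 0.09017859 0.21946368] 0.011882582086106477 [-0.53238354 -0.50302596 -1.27177821] [-0.04707163  0.07053393  0.00538853]
scene 288 124
top 212 163
8.6167
```

View pics/m1.png

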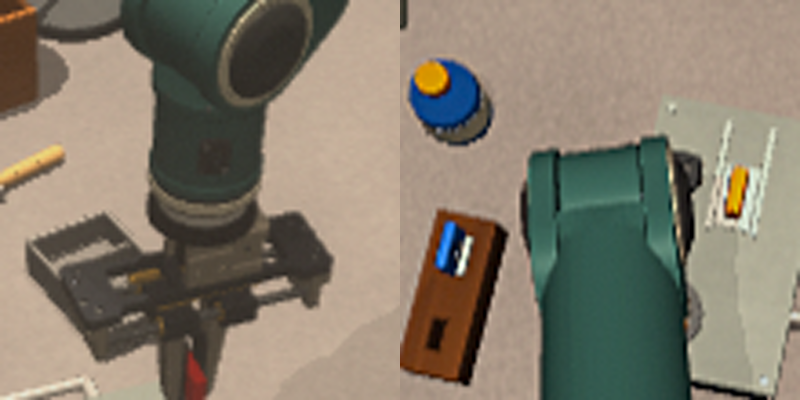

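The key is in the gripper and the rack pocket is empty, with the blue key untouched. The top camera's view of the lock is blocked, so I'll crop the scene view further down.

Run:
```python
from h import *
import cv2
from cam import cloud
f=np.load("scene1.npz");p,d=f["p"],f["d"];W=cloud("scene",d)
i=viewer.camera_info("scene")
def pr(P):
    q=np.array(i["rotation"]).T@(np.array(P)-i["eye"]);K=i["intrinsics"];return K[0,0]*q[0]/-q[2]+K[0,2],-K[1,1]*q[1]/-q[2]+K[1,2]
# expected key geometry with TCP at ee_pos: flange z = tcp-0.017
S=np.array([.4968,.0902]);a=np.radians(77.7)
print("expect flange",pr([*S,.2025]),"blade tip",pr([*S,.1575]),"lock",pr([.497,.089,.122]))
h=32;u,v=map(int,pr([.497,.089,.16]))
cv2.imwrite("pics/s1b.png",cv2.resize(p[v-h:v+h,u-h:u+h,::-1],(600,600),interpolation=cv2.INTER_CUBIC));print(u-h,v-h)
R_,G,B=[p[...,j].astype(int) for j in range(3)]
m=(R_>G+60)&(np.hypot(W[...,0]-.497,W[...,1]-.089)<.06)&(W[...,2]>.19)
q=W[m];print(len(q),cv2.minAreaRect((q[:,:2]*1000).astype(np.float32)),q.mean(0),q.min(0),q.max(0))
```

```text
expect flange (np.float64(283.9174403962672), np.float64(180.8055976727802)) blade tip (np.float64(282.9747054711354), np.float64(191.3081764774151)) lock (np.float64(281.9870541411605), np.float64(198.95675781171093))
250 158
42 ((500.603759765625, 101.05764770507812), (27.52470588684082, 8.968328475952148), 73.11512756347656) [0.50342303 0.10707694 0.24867025] [0.49598668 0.08807674 0.21365892] [0.50871472 0.11380018 0.26065369]
```

View pics/s1b.png

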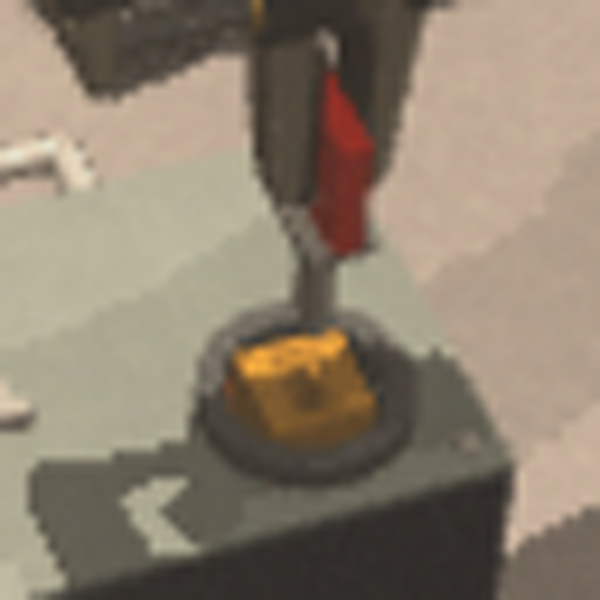

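Run:
```python
from h import *
L=np.array([.4962,.0886])
env.movel([*L,.187],R(-12.3),rate=.08); env.pause(.2)
s=env.sense();f0=s["wrist_force"];print(s["t"],s["ee_pos"],f0,s["moment"])
for z in np.arange(.184,.160,-.003):
    env.movel([*L,z],R(-12.3),rate=.05); s=env.sense(); f=s["wrist_force"]-f0
    print(round(z,4),np.round(s["ee_pos"],4),np.round(f,1),np.round(s["moment"],2),round(s["t"],2))
    if np.linalg.norm(f)>15: break
```

```text
9.3833 [0.49662197 0.08868215 0.18750147] [ 1.54063573  0.00677001 -1.53041013] [-0.10665548  0.1130671  -0.00249588]
0.184 [0.4962 0.0886 0.184 ] [-1.3 -0.2  0.6] [-0.06  0.09 -0.01] 9.63
0.181 [0.4966 0.0886 0.1833] [-7.4 -1.5 21. ] [-0.32  1.84  0.04] 9.88
```

Run:
```python
from h import *
L=np.array([.4962,.0886]); f0=np.array([.3,0,-1.2])
env.movel([*L,.186],R(-12.3),rate=.05)
L=L-[.0015,0]
env.movel([*L,.186],R(-12.3),rate=.05)
z=.184
while z>.160:
    env.movel([*L,z],R(-12.3),rate=.05); s=env.sense(); f=s["wrist_force"]-f0
    print(round(z,4),np.round(L,4),np.round(s["ee_pos"],4),np.round(f,1),np.round(s["moment"],2),round(s["t"],2))
    if np.linalg.norm(f)>25: break
    z-=.002
```

```text
0.184 [0.4947 0.0886] [0.4948 0.0886 0.1839] [ 0.1  0.9 -0.1] [-0.02 -0.01 -0.04] 10.63
0.182 [0.4947 0.0886] [0.4951 0.0886 0.183 ] [-2.8 -1.2  9.9] [-0.19  0.72  0.03] 10.88
0.18 [0.4947 0.0886] [0.4954 0.0886 0.1823] [-5.8 -1.3 20.1] [-0.3   1.68  0.01] 11.13
0.178 [0.4947 0.0886] [0.4941 0.0877 0.1776] [-1.6 -2.1  1.2] [-0.74  0.31 -0.  ] 11.38
0.176 [0.4947 0.0886] [0.4945 0.0877 0.1755] [-0.6 -3.8 -0.4] [-1.35  0.18 -0.05] 11.63
0.174 [0.4947 0.0886] [0.4947 0.0877 0.1737] [ 0.  -5.8  0.1] [-1.6   0.17  0.01] 11.88
0.172 [0.4947 0.0886] [0.4948 0.0877 0.1718] [-0.3 -6.7  0.3] [-1.65  0.16 -0.04] 12.13
0.17 [0.4947 0.0886] [0.4948 0.0877 0.1699] [-0.8 -5.8  1.1] [-1.67  0.21 -0.02] 12.38
0.168 [0.4947 0.0886] [0.4948 0.0876 0.1679] [-1.2 -4.9  1.1] [-1.67  0.23  0.04] 12.63
0.166 [0.4947 0.0886] [0.4948 0.0877 0.1659] [-1.5 -5.2  1.7] [-1.66  0.3   0.01] 12.88
0.164 [0.4947 0.0886] [0.4948 0.0876 0.1639] [-0.4 -5.2  1.4] [-1.66  0.29  0.  ] 13.13
0.162 [0.4947 0.0886] [0.4948 0.0876 0.1619] [-0.8 -6.   1.4] [-1.64  0.25 -0.03] 13.38
```

Run:
```python
from h import *
L=np.array([.4947,.0876]); f0=np.array([.3,0,-1.2])
z=.160
while z>.130:
    env.movel([*L,z],R(-12.3),rate=.05); s=env.sense(); f=s["wrist_force"]-f0
    print(round(z,4),np.round(s["ee_pos"],4),np.round(f,1),np.round(s["moment"],2),round(s["t"],2))
    if f[2]>14: break
    z-=.004 if z>.147 else .0015
```

```text
0.16 [0.4947 0.0875 0.1598] [-0.9 -2.9 -0.9] [-1.19  0.06 -0.01] 13.63
0.156 [0.4945 0.0875 0.1556] [-0.8 -4.2 -2.8] [-1.16  0.1  -0.06] 13.88
0.152 [0.4946 0.0876 0.1516] [ 0.9 -3.  -2.3] [-1.23  0.1  -0.04] 14.13
0.148 [0.4946 0.0875 0.1478] [ 0.5 -3.9 -3.2] [-1.31  0.04 -0.03] 14.38
0.144 [0.4946 0.0875 0.1438] [ 0.3 -4.3 -2.4] [-1.33  0.09 -0.02] 14.63
0.1425 [0.4948 0.0875 0.1427] [-2.1 -5.  -0.5] [-1.4   0.24  0.04] 14.88
0.141 [0.4948 0.0874 0.1412] [-1.4 -5.4  1.8] [-1.48  0.27  0.04] 15.13
0.1395 [0.4949 0.0874 0.1398] [-1.4 -5.2  2.3] [-1.46  0.38  0.01] 15.38
0.138 [0.4949 0.0874 0.1389] [-2.6 -5.3  7.1] [-1.54  0.82 -0.03] 15.63
0.1365 [0.495  0.0875 0.1388] [-8.3 -6.3 20.8] [-1.77  2.   -0.  ] 15.88
```

Run:
```python
from h import *
L=np.array([.4948,.0872])
for a in list(np.arange(8,73,8))+[74]:
    env.movel([*L,.1378],R(-12.3-a),rate=.05); s=env.sense(); f=s["wrist_force"]
    r=s["tcp_rot"];print(a,round(float(np.degrees(np.arctan2(r[1,2],r[0,2]))+12.3),2),np.round(s["ee_pos"],4),np.round(f,1),np.round(s["moment"],2),round(s["t"],2))
    if np.linalg.norm(f)>50 or abs(s["moment"][2])>2: break
```

```text
8 -8.01 [0.4943 0.0874 0.1389] [-5.2 -4.9 11.1] [-1.41  1.47  0.02] 16.18
16 -16.01 [0.4942 0.0874 0.1389] [-5.6 -5.4 11.2] [-1.39  1.57 -0.  ] 16.47
24 -24.01 [0.494  0.0874 0.1389] [-6.5 -5.4 12.4] [-1.44  1.75  0.03] 16.76
32 -32.01 [0.4939 0.0874 0.1389] [-6.7 -5.1 13.2] [-1.4   1.9  -0.02] 17.05
40 -40.01 [0.4936 0.0875 0.1389] [-8.5 -5.  14.1] [-1.36  2.04 -0.03] 17.34
48 -48.0 [0.4934 0.0877 0.1389] [-9.7 -5.1 15.3] [-1.27  2.31 -0.06] 17.63
56 -55.99 [0.4932 0.0879 0.1389] [-10.2  -4.6  16.6] [-1.16  2.49 -0.05] 17.93
64 -63.98 [0.4931 0.0881 0.1389] [-9.3 -3.6 16.9] [-1.04  2.61 -0.08] 18.22
72 -71.96 [0.493  0.0884 0.1389] [-11.   -2.8  17.9] [-0.84  2.76 -0.06] 18.51
74 -73.95 [0.493  0.0885 0.1389] [-10.   -2.8  18.1] [-0.77  2.81 -0.01] 18.76
```

Run:
```python
from h import *
L=np.array([.4938,.088])
for a in range(76,92,2):
    env.movel([*L,.1378],R(-12.3-a),rate=.05); s=env.sense(); f=s["wrist_force"]
    r=s["tcp_rot"];print(a,round(float(np.degrees(np.arctan2(r[1,2],r[0,2]))+12.3),2),np.round(s["ee_pos"],4),np.round(f,1),np.round(s["moment"],2),round(s["t"],2))
    if np.linalg.norm(f)>50 or abs(s["moment"][2])>.6: break
```

```text
76 -75.96 [0.4928 0.0889 0.1389] [-8.8 -3.9 15.2] [-0.98  2.18 -0.06] 19.01
78 -77.96 [0.4927 0.0889 0.1389] [-8.7 -4.1 15.4] [-0.92  2.21 -0.05] 19.26
80 -79.93 [0.4928 0.089  0.1389] [-8.9 -3.4 15.4] [-0.96  2.29  0.11] 19.51
82 -81.87 [0.4927 0.0891 0.1389] [-7.6 -4.6 15. ] [-1.    2.28  0.38] 19.76
84 -83.8 [0.4927 0.0892 0.1389] [-9.  -3.7 15.6] [-0.98  2.22  0.61] 20.01
```

Run:
```python
from h import *
import cv2
env.movel([.4927,.0891,.1386],R(-12.3-81.5),rate=.05)
effector.release(); s=env.sense(); print(s["t"],s["wrist_force"],s["moment"])
env.movel([.4927,.0891,.235],R(-12.3-81.5),rate=.15)
T=np.array([.6035,.0187])
env.reach([*T,.235],R(257.7-360)); s=env.sense(); print(s["t"],s["ee_pos"],s["joint_positions"])
for c in("scene","top"):
    p,d=viewer.read_camera(c);np.savez(c+"2.npz",p=p,d=d)
    cv2.imwrite(f"pics/{c}2.png",p[:,:,::-1])
a=cv2.imread("pics/scene2.png")[130:250,190:350];b=cv2.imread("pics/top2.png")[110:230,190:350]
cv2.imwrite("pics/m2.png",cv2.resize(np.vstack([a,b]),(400*1,600),interpolation=cv2.INTER_CUBIC))
```

```text
21.4917 [ 0.4147429   1.34405353 -1.81988309] [0.03038207 0.13894831 0.04832931]
22.875 [0.60278867 0.01795983 0.23336515] [-0.77738802  0.49875536  0.95180147  1.74635763 -0.44282903  1.13248095
 -1.47514778]
```

View pics/m2.png

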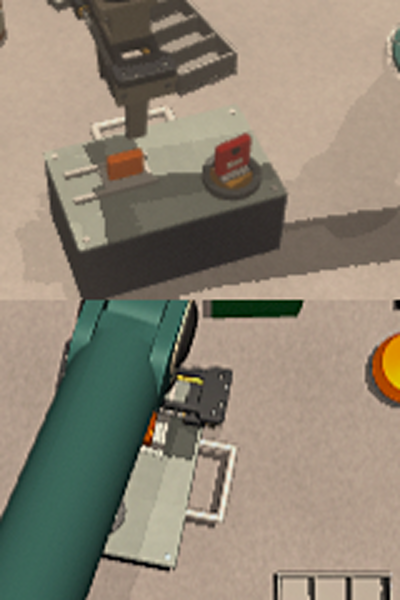

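The red key stands home in the turned lock at about (232,158) in the crop, with its wide side now across the vault. I'll check its height and angle in the depth, then work the latch.

Run:
```python
from h import *
import cv2
from cam import cloud
f=np.load("scene2.npz");p,d=f["p"],f["d"];W=cloud("scene",d);r,g,b=[p[...,j].astype(int) for j in range(3)]
m=(r>g+60)&(np.hypot(W[...,0]-.495,W[...,1]-.088)<.035)&(W[...,2]>.165)
q=W[m];print(len(q),cv2.minAreaRect((q[:,:2]*1000).astype(np.float32)),np.nanpercentile(q[:,2],[5,50,95]))
T=np.array([.601,.0185])
env.movel([*T,.235],R(-102.3)); env.movel([*T,.123],rate=.12)
s=env.sense();print(s["t"],s["ee_pos"],s["wrist_force"])
effector.grasp(15);s=env.sense();print(s["t"],s["ee_pos"],s["gripper_width"],s["wrist_force"])
```

```text
52 ((496.369140625, 89.07470703125), (11.772110939025879, 43.25501251220703), 87.16729736328125) [0.16949224 0.17483122 0.17856379]
24.3083 [0.60160353 0.01833891 0.12372672] [-0.48002379 -0.08842018 -0.21046713]
25.4667 [0.60108441 0.01908613 0.12298503] 0.0140442493743674 [ 1.32304617  2.29053245 -0.76078075]
```

Run:
```python
from h import *
T=np.array([.6011,.0188]); d=-vy(); f0=None
for t in [.006,.012,.018,.024,.030,.034,.036,.038,.040]:
    env.movel([*(T+d*t),.123],R(-102.3),rate=.06); s=env.sense()
    print(t,round(float((s["ee_pos"][:2]-T)@d),4),np.round(s["wrist_force"],1),round(s["t"],2))
    if s["wrist_force"][:2]@d<-20: break
```

```text
0.006 0.0066 [ 0.6  2.3 -1.2] 25.72
0.012 0.0128 [ 2.1  2.1 -0.6] 25.97
0.018 0.0187 [ 1.5  1.7 -0.9] 26.22
0.024 0.0247 [ 3.   2.3 -1.3] 26.47
0.03 0.0306 [ 2.6  2.5 -1.5] 26.72
0.034 0.0343 [1.6 2.7 0.9] 26.97
0.036 0.036 [0.1 3.9 0.2] 27.22
0.038 0.036 [-6.2  5.4  6. ] 27.47
0.04 0.0363 [-10.5   5.7  10. ] 27.72
```

Run:
```python
from h import *
import cv2
from cam import cloud
T=np.array([.6011,.0188]); d=-vy()
env.movel([*(T+d*.0365),.123],R(-102.3),rate=.05)
effector.release(); env.movel([*(T+d*.0365),.235],rate=.2)
C=np.array([.5598,.0378]); g=C-vx()*(.080+.022)
effector.grasp(15)
env.reach([*g,.235],R(-12.3)); s=env.sense();print(s["t"],g,s["ee_pos"])
for c in("scene","top"):
    p,dd=viewer.read_camera(c);np.savez(c+"3.npz",p=p,d=dd)
    cv2.imwrite(f"pics/{c}3.png",p[:,:,::-1])
    W=cloud(c,dd);m=(np.hypot(W[...,0]-.62,W[...,1]-.015)<.07)&(abs(W[...,2]-.148)<.006)&(p[...,0].astype(int)>p[...,2]+60.)
    q=W[m]
    if len(q)>10: print(c,len(q),cv2.minAreaRect((q[:,:2]*1000).astype(np.float32)))
a=cv2.imread("pics/scene3.png")[130:250,190:350];b=cv2.imread("pics/top3.png")[110:230,190:350]
cv2.imwrite("pics/m3.png",cv2.resize(np.vstack([a,b]),(400,600),interpolation=cv2.INTER_CUBIC))
```

```text
32.55 [ 0.5380709  -0.06185865] [ 0.53827422 -0.06176427  0.23500368]
scene 66 ((638.789794921875, 10.633584976196289), (16.466787338256836, 42.09043884277344), 79.57044982910156)
top 51 ((640.1453857421875, 11.197917938232422), (13.467092514038086, 42.80968475341797), 77.02143096923828)
```

View pics/m3.png

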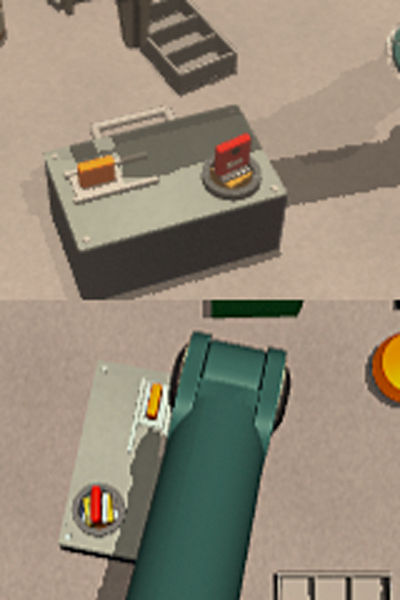

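The latch has moved about 37 mm to its stop and the key is still turned. Next is the drawer.

Run:
```python
from h import *
C=np.array([.5598,.0378]); g=C-vx()*(.080+.022); d=-vx()
env.movel([*g,.13],R(-12.3),rate=.15)
for z in (.11,.09,.062):
    env.movel([*g,z],R(-12.3),rate=.08); s=env.sense(); print(z,np.round(s["ee_pos"],4),np.round(s["wrist_force"],1),round(s["t"],2))
    if s["wrist_force"][2]>10: raise SystemExit
prev=0
for t in [.006,.012,.02,.04,.06,.08,.095,.100,.103,.106,.108,.110,.112]:
    env.movel([*(g+d*t),.062],R(-12.3),rate=.07); s=env.sense()
    print(t,round(float((s["ee_pos"][:2]-g)@d),4),np.round(s["wrist_force"],1),round(s["t"],2))
    if s["wrist_force"][:2]@d<-18: break
```

```text
0.11 [ 0.5377 -0.0618  0.1095] [ 0.7  0.1 -0.2] 33.9
0.09 [ 0.5376 -0.0619  0.0893] [-0.2 -0.5 -0.1] 34.3
0.062 [ 0.5377 -0.062   0.0614] [-0.2 -0.2  0.8] 34.8
0.006 0.0067 [ 0.5 -0.8 -0.1] 35.05
0.012 0.0125 [ 0.5 -0.2  0.6] 35.3
0.02 0.0207 [-0.3 -0.3 -0. ] 35.57
0.04 0.0413 [ 1.1 -0.2 -0.2] 36.0
0.06 0.0611 [0.5 0.8 0.4] 36.43
0.08 0.0811 [-0.7  0.7 -0.1] 36.87
0.095 0.0961 [-0.1  0.2 -0. ] 37.23
0.1 0.1005 [ 0.  -0.6 -0.3] 37.48
0.103 0.1031 [ 0.5  0.3 -0.1] 37.73
0.106 0.1046 [0.9 5.1 0.4] 37.98
0.108 0.1048 [1.9 8.1 0.5] 38.23
0.11 0.1049 [ 2.9 12.7  1.7] 38.48
0.112 0.105 [ 3.5 16.3  2.7] 38.73
```

Run:
```python
from h import *
import cv2
from cam import cloud
C=np.array([.5598,.0378]); g=C-vx()*(.080+.022); d=-vx()
q=g+d*.093
env.movel([*q,.062],R(-12.3),rate=.05); env.movel([*q,.24],rate=.2)
env.reach([.2,-.45,.30],R(-60)) ; s=env.sense();print(s["t"],s["ee_pos"],s["wrist_force"])
for c in("scene","top"):
    p,dd=viewer.read_camera(c);np.savez(c+"4.npz",p=p,d=dd);cv2.imwrite(f"pics/{c}4.png",p[:,:,::-1])
    W=cloud(c,dd);X,Y,Z=W[...,0],W[...,1],W[...,2];r,gg,b=[p[...,j].astype(int) for j in range(3)]
    for n,m in dict(latch=(np.hypot(X-.635,Y-.012)<.06)&(abs(Z-.148)<.006)&(r>b+60),key=(r>gg+60)&(np.hypot(X-.495,Y-.088)<.035)&(Z>.165),handle=(np.hypot(X-.513,Y+.17)<.08)&(abs(Z-.084)<.008)&((np.stack([X,Y],-1)-C)@vx()<-.195)).items():
        a=W[m]
        if len(a)>8: print(c,n,len(a),cv2.minAreaRect((a[:,:2]*1000).astype(np.float32)),np.nanpercentile(a[:,2],[5,95]),"vault xy",np.round([(a[:,:2].mean(0)-C)@vx(),(a[:,:2].mean(0)-C)@vy()],4))
a=cv2.imread("pics/scene4.png")[130:330,190:400];b=cv2.imread("pics/top4.png")[100:260,100:310]
cv2.imwrite("pics/m4.png",np.hstack([cv2.resize(a,(399,380),interpolation=cv2.INTER_CUBIC),cv2.resize(b,(399,380),interpolation=cv2.INTER_CUBIC)]))
```

```text
41.925 [ 0.2013194  -0.44946394  0.29974151] [0.82459929 0.14748331 0.45972812]
scene latch 68 ((638.3109130859375, 11.14065170288086), (16.537275314331055, 41.31893539428711), 76.99080657958984) [0.14245938 0.15117097] vault xy [-0.0081 -0.0818]
scene key 56 ((497.30291748046875, 88.39208984375), (11.519087791442871, 42.4644889831543), 88.09877014160156) [0.17129684 0.17893583] vault xy [0.0373 0.0713]
scene handle 128 ((516.400390625, -170.21945190429688), (33.890235900878906, 109.17235565185547), 77.48529815673828) [0.07781176 0.08724808] vault xy [-0.2173 -0.0017]
top latch 47 ((640.0504150390625, 11.277106285095215), (13.053412437438965, 43.39265060424805), 77.84220886230469) [0.14528994 0.15320962] vault xy [-0.009  -0.0833]
top key 54 ((498.2153015136719, 89.14447021484375), (10.342605590820312, 42.97799301147461), 89.63552856445312) [0.17247658 0.18171261] vault xy [0.0366 0.0719]
top handle 151 ((517.6834106445312, -169.7174835205078), (31.5949649810791, 111.9979248046875), 77.8199691772461) [0.07891551 0.08887476] vault xy [-0.2167 -0.0021]
```

View pics/m4.png

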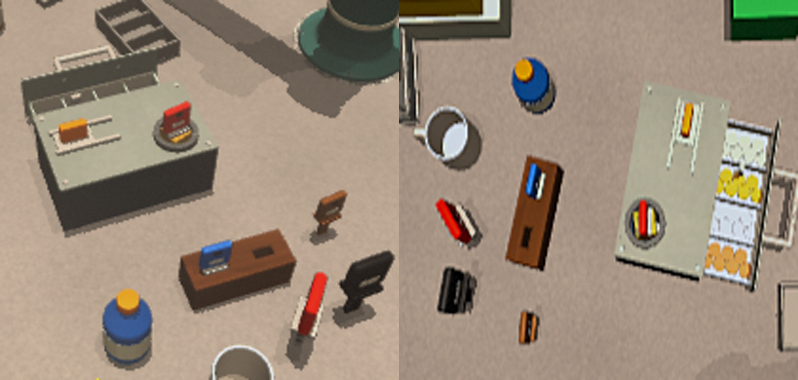

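The final pictures show the red key standing in the turned lock (175,120 in the left crop), the latch at the far end of its slot and the drawer open with coins showing. The blue key is still in the rack (215,255), the tray corner is at its original pixel (300,219), and the arm is clear.

Run:
```python
from h import *
print(workorder.finish_job()); print(env.sense()["t"])
```

```text
the job is handed in; nothing more can be done
None
the job is handed in; nothing more can be done
```

The job is done and handed in. I finished moving at about 42 s of the 72 s allowed, with the arm clear of everything.

- **Key:** I took the red key from the rack and pushed it home. It stopped at the height expected for the flange resting on the lock face. I turned it clockwise until the torque rose at about 80° of gripper rotation, which is the 70° stop plus about 9° of play in the slot. In the last pictures the key top is at 0.17–0.18 m (0.176 m expected) and the key is rotated about 78–80°.
- **Latch:** It stopped firmly at 36 mm of travel. The pictures show about 36–37 mm.
- **Drawer:** It met a hard stop after about 95 mm of travel (10 mm of slack, then on to 105 mm). The last pictures show it open with the coins visible.
- **Everything else:** The blue key is still in the rack, and the coin tray is at the same pixel as before. I compared the other objects by eye and saw no change.

**What did not agree:**
- My first lock position from the cameras was about 2 mm off in x. The first insertion touched the bevel at about 21 N, and I shifted and retried.
- The wrist force did not clearly show the stated 2 N and 3 N drags on the latch and drawer, so I relied on the stops and the pictures for those.
- I did not measure the lock angle directly. It follows from the torque stop and the key angle.

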